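Sort the bench after staining

ROBOT

A 6-joint arm with a two-finger parallel gripper is mounted at the origin on a cart in front of the work surface, level with it; the furniture and walls round the work are solid. World frame = base frame: x ahead of the robot, y to its left, z up, the work surface at z = 0. Lengths are in m, angles in degrees, forces in N, time in s.
With the tool pointing down it reaches from about 0.3 to 0.75 m from the base axis. Payload 8.5 kg.
Tool frame: the origin (TCP) lies on the centre line of the jaws, within the pads' length; the fingertips stand 19 mm ahead of it and the grasp point (between the pads) is the TCP (env.tcp_to_tips is the z of the fingertips in the tool frame, in m); z points along the fingers, y is the line along which they close (so a half turn about z gives the same grasp; the last joint's range is limited). The gripper opens to 85 mm and grips with 20 to 120 N. Pads are 22 mm wide; open, the fingers measure 114 mm over their backs; the gripper's body (76 mm by 85 mm) begins 54 mm behind the grasp point. The pads swing forward as they close: fully open they stand 13 mm farther back than shut.
Start: joints at [-76.163, 21.807, 74.336, -0, 83.858, -12.336], TCP at [0.243, -0.494, 0.25] pointing down, gripper open.
Joint ranges: [-178.18, 178.18], [-50.72, 133.34], [12.68, 142.11], [-81.47, 261.47], [9.98, 163.14], [-165.26, 165.26]. Speed limits (degrees/s): [136.94, 136.94, 180, 180, 180, 180].

INTERFACE

Orientations are given as a 3x3 rotation matrix whose columns are the frame's x, y, z axes.
In Python, from rig import env gives the robot as it stands.
- The arm moves only by the tool servo_tool, never from a script. Its argument "steps" is a list of rows, each an object of numbers: "tx", "ty", "tz": the shift along the world's x, y, z in cm; "yaw": the turn about the world's z in degrees; "claw": the finger opening in cm, from 0 to 8.54. In form: [{"tx": .., "ty": .., "tz": .., "yaw": .., "claw": ..}, ...]. A call has 1 to 20 rows; each row shifts and turns the commanded pose from where the row before left it; what a row does not reach is not made up. A row lasts 1/10 s, in which the tool goes at most 50 mm and 8.59 degrees, less where a joint would pass 70% of its speed; a pose out of reach is approached as far as the arm can. A call with a gripper value outside its range is refused whole. The fingers move at their own pace and stop on an object; "newtons" is the grip in N (left out, the last holds). Time passes only in rows, so rows that do not move let the fingers close. It gives the time, the measured TCP pose, the force, the opening and the grip force at its end, in the units of the state.
- env.observe(): the state, without advancing time (a new reading comes with each control period).
- env.get_image(name): name is "scene" or "top" or "wrist"; returns (picture, depth): 400x640x3 uint8, red, green, blue; 400x640 float32, m along the optical axis (not along the pixel's ray), 0 where there is no reading.
- env.camera_model(name): a dict with "fovy" (degrees; the focal length in pixels is half the picture's height over the tangent of half this angle, whatever the lens; pixels are square), "cx", "cy" (the principal point, pixels), "dist_coeffs" ([k1, k2, p1, p2, k3] as OpenCV has them; the pictures are not rectified), "T" (4x4, takes a point from camera to world coordinates). Camera axes: x right, y down, z forward; pixel columns grow to the right and rows downward; lengths in m; the calibration is good to about 2 mm. A picture is of the moment at which its call begins: read the wrist's pose just before it. camera_model takes no time and is no camera call; for the wrist camera it gives the pose at the moment of the call.
- env.close_job(): hands the job in; it is judged then, once.
The state is a dict: "time_s": time; "q": joint angles; "qvel": joint speeds; "joint_efforts": joint torques, N m; "position": TCP position; "tool_rot": TCP orientation; "ft_force": force on the tool from outside, world axes, zero at the start; "wrist_torque": the same for the moment, N m; "grip_width": finger opening in m; "gripper_force": force on a finger pad.
Only numpy, scipy, OpenCV 4.12 (cv2) and the standard library are available. Lean on these libraries where they do the work, as an engineer would, in place of code of your own. Each camera call takes 0.05 s, during which the arm holds its last target. There are 200 camera calls.

TASK

Sort the things left in the row on the bench: stand the two amber stain bottles in the blue tray and the two specimen cups in the green tray, one to a bay, and the small oil bottle in the black tray. Keep them upright and set them down rather than dropping them, each flat on the floor of its bay; leave the timer and the petri dish where they are.

Things in the scene. Friction and masses are not known exactly. Their poses are not given: they have to be found in the camera images.
- stain_black: Amber glass stain bottle with a black screw cap, 78 mm tall: body 38 mm across up to a height of 60 mm, cap 23 mm across above that. Belongs in the blue tray. Loose, stands upright at the start; origin at the centre of its underside, z up; round, so its yaw means nothing. Full mass under 0.1 kg.
- stain_red: Amber glass stain bottle with a red screw cap, 78 mm tall: body 38 mm across up to a height of 60 mm, cap 23 mm across above that. Belongs in the blue tray. Loose, stands upright at the start; origin at the centre of its underside, z up; round, so its yaw means nothing. Full mass under 0.1 kg.
- cup_orange: White plastic specimen cup with an orange screw lid, 66 mm tall, slightly wider at the top: 56 to 59 mm across at the lid, whose rim can be gripped with the pads 40 to 60 mm above the underside. Belongs in the green tray. Loose, stands upright at the start; origin at the centre of its underside, z up; round, so its yaw means nothing. Full mass under 0.1 kg.
- cup_white: White plastic specimen cup with a translucent white screw lid, 66 mm tall, slightly wider at the top: 56 to 59 mm across at the lid, whose rim can be gripped with the pads 40 to 60 mm above the underside. Belongs in the green tray. Loose, stands upright at the start; origin at the centre of its underside, z up; round, so its yaw means nothing. Full mass under 0.1 kg.
- oil: Small white immersion oil bottle with a white ribbed cap, 62 mm tall: body 27 mm across up to a height of 40 mm, cap 16 mm across above that. Belongs in the black tray. Loose, stands upright at the start; origin at the centre of its underside, z up; round, so its yaw means nothing. Full mass under 0.1 kg.
- stain_tray: Blue open sorting tray fixed to the worktop, 68 mm (x) by 132 mm (y) outside, 20 mm high, floor and walls 4 mm thick; two square bays 60 mm wide inside, side by side along y, their centres at y = +32 mm and -32 mm, x = 0, parted by a 4 mm wall as high as the rim. Origin at the centre of its underside; x across the tray (the small white card is on its -x wall), y along it, z up.
- cup_tray: Green open sorting tray fixed to the worktop, 88 mm (x) by 172 mm (y) outside, 20 mm high, floor and walls 4 mm thick; two square bays 80 mm wide inside, side by side along y, their centres at y = +42 mm and -42 mm, x = 0, parted by a 4 mm wall as high as the rim. Origin at the centre of its underside; x across the tray (the small white card is on its -x wall), y along it, z up.
- oil_tray: Black open sorting tray fixed to the worktop, 58 mm by 58 mm outside, 20 mm high, floor and walls 4 mm thick; one square bay 50 mm wide inside, its centre at the origin. Origin at the centre of its underside; x across the tray (the small white card is on its -x wall), y along it, z up.
- lab_timer: Bystander: white bench timer lying on its back, 62 x 66 x 16 mm, loose; origin at the centre of its underside. Leave it where it is.
- dish: Bystander: closed red petri dish, 65 mm across, 16 mm high, loose; origin at the centre of its underside. Leave it where it is.
Things that resemble listed ones, but are neither listed nor needed, are in the scene too. Of the things like the cup_orange, leave any that is pink or purple; of the rest the smaller one is meant.

How it is judged:
By the outcome, as a careful person would: the job done as asked, in the order asked, and still so for the second after the job is handed in, with the robot touching nothing.
It also fails if it takes over 106 s, if anything falls off the work surface, if the arm or the gripper's body presses on something with over 40 N, if the wrist force passes 120 N, or if a joint passes its speed limit or range.

## Working session

There is one attempt and no reset: what is moved stays moved. The work goes in short steps, Python scripts to look and compute and a tool call to move; the robot and the scene stay as the last step left them, time stands still between calls to the robot, and variables do not carry over. Pictures are saved under pics/ and viewed, at most 14 in all, crops included, and the job is handed in when it is done.

Besides the shell and the picture viewer there is one more tool, called in YAML: its name, and indented under it one key for each argument. servo_tool: Moves the arm, as the interface text tells. Its arguments: {"type":"object","properties":{"steps":{"type":"array"},"newtons":{"type":"number"}},"required":["steps"]}

```bash
mkdir -p pics; ls; cat > h.py <<'E'
import numpy as np, cv2
from rig import env
def K(m):
    f=200/np.tan(np.radians(m["fovy"])/2); return np.array([[f,0,m["cx"]],[0,f,m["cy"]],[0,0,1.]])
def ray(m,u,v):
    p=cv2.undistortPoints(np.array([[[u,v]]],float),K(m),np.array(m["dist_coeffs"],float))[0,0]
    T=np.array(m["T"]); return T[:3,3],T[:3,:3]@np.array([p[0],p[1],1])
def onz(m,u,v,z):
    o,d=ray(m,u,v); return o+d*(z-o[2])/d[2]
def cloud(m,dep):
    h,w=dep.shape; g=np.stack(np.meshgrid(np.arange(w),np.arange(h)),-1).reshape(-1,1,2).astype(float)
    p=cv2.undistortPoints(g,K(m),np.array(m["dist_coeffs"],float)).reshape(h,w,2)
    T=np.array(m["T"]); P=np.dstack([p,np.ones((h,w))])*dep[...,None]
    return P@T[:3,:3].T+T[:3,3]
E
python3 - <<'E'
from h import *
for n in("top","scene"):
    im,d=env.get_image(n); m=env.camera_model(n)
    cv2.imwrite(f"pics/{n}0.png",im[...,::-1]); np.savez(f"pics/{n}0.npz",im=im,d=d); print(n,np.round(m["T"],3).tolist(),m["fovy"],(d>0).mean())
E
```

```text
pics
top [[-0.026, -0.994, 0.11, 0.344], [-1.0, 0.025, -0.018, -0.015], [0.015, -0.111, -0.994, 1.387], [0.0, 0.0, 0.0, 1.0]] 46.12112779042896 0.99607421875
scene [[-0.822, -0.237, 0.518, -0.081], [-0.57, 0.316, -0.759, 0.804], [0.016, -0.919, -0.395, 0.489], [0.0, 0.0, 0.0, 1.0]] 52.7415670430563 0.996125
```

View pics/top0.png

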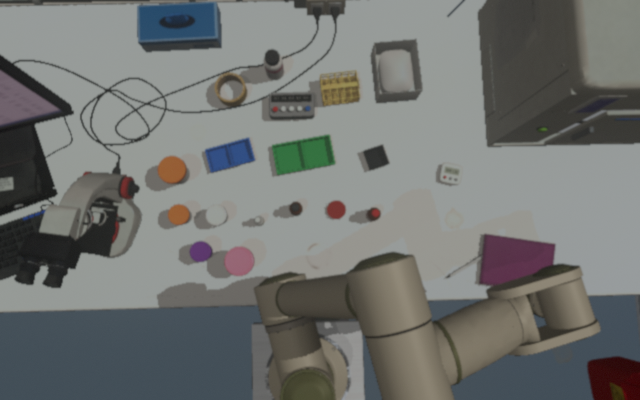

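View pics/scene0.png

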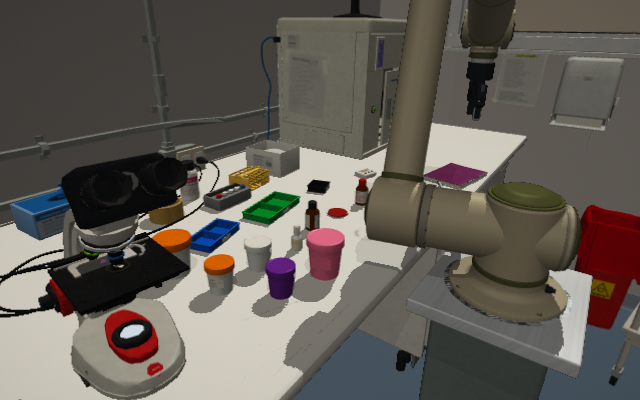

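The top view shows the row from left to right: small orange cup (179,215), white cup (217,215), oil (259,220), stain_black (296,209), dish (336,210) and stain_red (374,214). The trays are blue (230,155), green (302,155) and black (376,158). The timer is at (450,174). The larger orange cup (172,170), purple cup (201,251) and pink cup (240,260) are decoys.

```bash
cat > m.py <<'E'
from h import *
z=np.load("pics/top0.npz"); im,d=z["im"],z["d"]; m=env.camera_model("top"); P=cloud(m,d)
print("floor z",[np.round(P[v,u],3).tolist() for u,v in((350,185),(150,280),(270,180))])
for n,u,v,h,r in(("cup_o",179,215,.066,18),("big_o",172,170,.08,18),("cup_w",217,215,.066,16),("oil",259,220,.062,10),("sb",296,209,.078,12),("sr",374,214,.078,12),("dish",336,210,.016,14),("purple",201,251,.07,16),("pink",240,260,.08,20)):
    w=np.zeros(d.shape,bool); w[v-r:v+r+1,u-r:u+r+1]=1
    zz=P[...,2]; top=np.percentile(zz[w],98)
    k=w&(zz>top-.007); vv,uu=np.nonzero(k)
    # midrange of top-surface pixels, ray cast to top plane
    c,rad=cv2.minEnclosingCircle(np.stack([uu,vv],1).astype(np.float32))
    print(n,"top",round(float(top),3),"mean",np.round(onz(m,uu.mean(),vv.mean(),top),4)[:2],"circ",np.round(onz(m,*c,top),4)[:2],"diam",round(2*(rad+.5)*(1.38-top)/K(m)[0,0],3),k.sum())
hsv=cv2.cvtColor(im,cv2.COLOR_RGB2HSV)
def tray(n,mask,box):
    x0,y0,x1,y1=box; q=np.zeros(d.shape,np.uint8); q[y0:y1,x0:x1]=mask[y0:y1,x0:x1]
    q=cv2.morphologyEx(q.astype(np.uint8),cv2.MORPH_CLOSE,np.ones((5,5)))
    cs,_=cv2.findContours(q,cv2.RETR_EXTERNAL,cv2.CHAIN_APPROX_NONE); c=max(cs,key=cv2.contourArea)[:,0]
    W=np.array([onz(m,*p,.02)[:2] for p in c]); (cc,s,a)=cv2.minAreaRect((W*1000).astype(np.float32)); print(n,np.round(cc,1),np.round(s,1),round(a,1))
H,S,V=hsv[...,0],hsv[...,1],hsv[...,2]
tray("blue",(H>100)&(H<130)&(S>120),(195,130,265,180))
tray("green",(H>45)&(H<90)&(S>120),(262,128,345,182))
tray("black",(V<80),(355,138,398,178))
E
python3 m.py; python3 -c "
import cv2;i=cv2.imread('pics/top0.png')[120:280,150:470];cv2.imwrite('pics/c0.png',cv2.resize(i,(800,400),interpolation=cv2.INTER_CUBIC))"
```

```text
floor z [[0.547, -0.143, -0.002], [0.282, 0.451, -0.006], [0.568, 0.096, -0.005]]
cup_o top 0.068 mean [0.4659 0.3489] circ [0.4548 0.3372] diam 0.093 308
big_o top 0.09 mean [0.5915 0.3632] circ [0.5862 0.3527] diam 0.126 448
cup_w top 0.068 mean [0.4638 0.2438] circ [0.4705 0.2444] diam 0.075 292
oil top 0.063 mean [0.4474 0.1271] circ [0.4456 0.1265] diam 0.068 28
sb top 0.079 mean [0.4769 0.0206] circ [0.4581 0.0208] diam 0.062 51
sr top 0.08 mean [ 0.4574 -0.204 ] circ [ 0.4682 -0.2071] diam 0.055 51
dish top 0.009 mean [ 0.4724 -0.0981] circ [ 0.4698 -0.0966] diam 0.106 321
purple top 0.069 mean [0.361  0.2879] circ [0.3564 0.2759] diam 0.087 296
pink top 0.093 mean [0.3323 0.1773] circ [0.3211 0.1785] diam 0.107 592
blue [642.4 212.9] [ 67.4 130.7] 14.6
green [637.9  -2.3] [ 83.6 164.2] 9.5
black [ 625.  -218.9] [58.8 60.6] 16.1
```

View pics/c0.png

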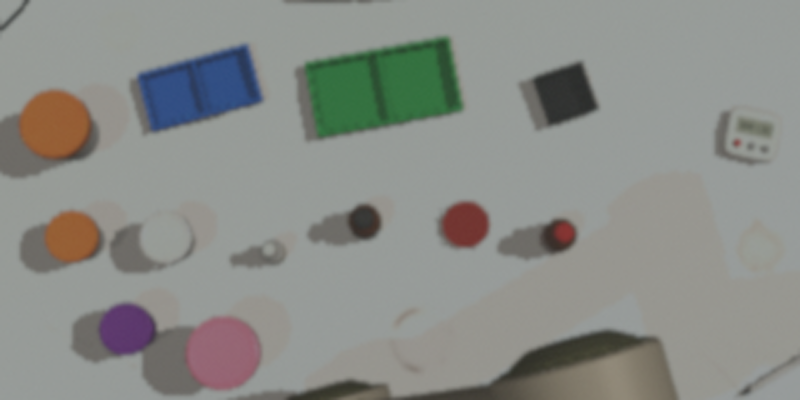

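```bash
python3 - <<'E'
from h import *
s=env.observe(); print(np.round(s["tool_rot"],3).tolist(),s["time_s"],s["grip_width"],env.tcp_to_tips)
m=env.camera_model("wrist"); T=np.array(m["T"]); R=np.array(s["tool_rot"])
print(np.round(R.T@(T[:3,3]-s["position"]),3),np.round(R.T@T[:3,:3],2).tolist(),m["fovy"])
E
```

```text
[[0.897, 0.441, -0.0], [0.441, -0.897, 0.001], [0.0, -0.001, -1.0]] 0.1 0.08557151548894029 0.019
[ 0.066 -0.001 -0.124] [[-0.0, -0.96, -0.26], [1.0, -0.0, -0.0], [0.0, -0.26, 0.96]] 71.6355247683665
```

servo_tool:
  steps:
    - {"tx": 1.9,"ty": 4.3,"yaw": 5.3}
    - {"tx": 1.9,"ty": 4.3,"yaw": 5.3}
    - {"tx": 1.9,"ty": 4.3,"yaw": 5.3}
    - {"tx": 1.9,"ty": 4.3,"yaw": 5.3}
    - {"tx": 1.9,"ty": 4.3,"yaw": 5.3}
    - {"tx": 1.9,"ty": 4.3,"yaw": 5.3}
    - {"tx": 1.9,"ty": 4.3,"yaw": 5.3}
    - {"tx": 1.9,"ty": 4.3,"yaw": 5.3}
    - {"tx": 1.9,"ty": 4.3,"yaw": 5.3}
    - {"tx": 1.9,"ty": 4.3,"yaw": 5.3}
    - {"tx": 1.9,"ty": 4.3,"yaw": 5.3}
    - {"tx": 1.9,"ty": 4.3,"yaw": 5.3}
    - {}

```text
invalid input at $.steps[0]: expected keys tx, ty, tz, yaw, claw
```

```bash
python3 - <<'E'
from h import *
m=env.camera_model("wrist"); s=env.observe(); im,d=env.get_image("wrist")
print(np.round(s["position"],4),np.round(s["tool_rot"],3).tolist(),s["time_s"],np.abs(s["qvel"]).max())
cv2.imwrite("pics/w1.png",im[...,::-1]); np.savez("pics/w1.npz",im=im,d=d,T=m["T"])
E
```

```text
[ 0.2425 -0.4934  0.2498] [[0.897, 0.441, -0.0], [0.441, -0.897, 0.001], [0.0, -0.001, -1.0]] 0.1 0.1575633114783561
```

View pics/w1.png

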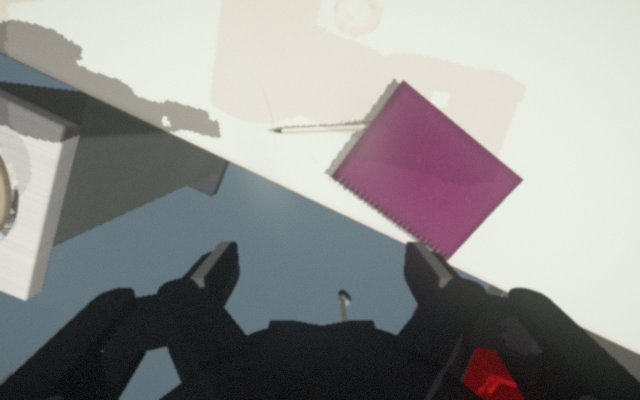

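That picture is from the start pose: notebook at (430,170), fingers across the bottom, so the camera sees ahead along tool +x. The move was refused because every row needs all five keys.

servo_tool:
  steps:
    - {"tx": 2.3,"ty": 2.3,"tz": 0,"yaw": 6.4,"claw": 8.5}
    - {"tx": 2.3,"ty": 2.3,"tz": 0,"yaw": 6.4,"claw": 8.5}
    - {"tx": 2.3,"ty": 2.3,"tz": 0,"yaw": 6.4,"claw": 8.5}
    - {"tx": 2.3,"ty": 2.3,"tz": 0,"yaw": 6.4,"claw": 8.5}
    - {"tx": 2.3,"ty": 2.3,"tz": 0,"yaw": 6.4,"claw": 8.5}
    - {"tx": 2.3,"ty": 2.3,"tz": 0,"yaw": 6.4,"claw": 8.5}
    - {"tx": 2.3,"ty": 2.3,"tz": 0,"yaw": 6.4,"claw": 8.5}
    - {"tx": 2.3,"ty": 2.3,"tz": 0,"yaw": 6.4,"claw": 8.5}
    - {"tx": 2.3,"ty": 2.3,"tz": 0,"yaw": 6.4,"claw": 8.5}
    - {"tx": 2.3,"ty": 2.3,"tz": 0,"yaw": 6.4,"claw": 8.5}
    - {"tx": 0,"ty": 0,"tz": 0,"yaw": 0,"claw": 8.5}

```text
time_s: 1.25
position: [0.4744, -0.261, 0.25]
tool_rot: [[-0.01, 1.0, 0.0], [1.0, 0.01, 0.001], [0.001, 0.0, -1.0]]
ft_force: [-0.5, -0.1, -0.0]
grip_width: 0.0849
gripper_force: 0.0
```

```bash
cat > w.py <<'E'
import sys
from h import *
def shot(n):
    m=env.camera_model("wrist"); s=env.observe(); im,d=env.get_image("wrist")
    print(np.round(s["position"],4),np.round(np.array(s["tool_rot"])[:,1],3),s["time_s"],"v",round(float(np.abs(s["qvel"]).max()),2),"gw",round(s["grip_width"],4))
    cv2.imwrite(f"pics/{n}.png",im[...,::-1]); np.savez(f"pics/{n}.npz",im=im,d=d,T=m["T"])
if __name__=="__main__": shot(sys.argv[1])
E
python3 w.py w2
```

```text
[ 0.4744 -0.261   0.25  ] [1.   0.01 0.  ] 1.25 v 3.59 gw 0.0849
```

View pics/w2.png

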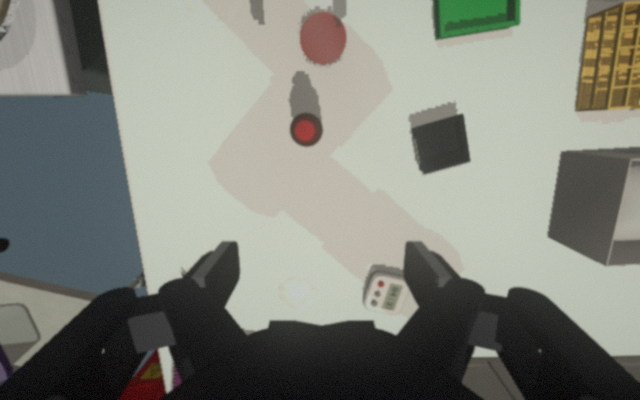

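The wrist view shows stain_red (306,131), the dish (323,38), the black tray (441,142) and the timer (388,292). I'll move along the row for the rest.

servo_tool:
  steps:
    - {"tx": 0,"ty": 4,"tz": 0,"yaw": 0,"claw": 8.5}
    - {"tx": 0,"ty": 4,"tz": 0,"yaw": 0,"claw": 8.5}
    - {"tx": 0,"ty": 4,"tz": 0,"yaw": 0,"claw": 8.5}
    - {"tx": 0,"ty": 4,"tz": 0,"yaw": 0,"claw": 8.5}
    - {"tx": 0,"ty": 4,"tz": 0,"yaw": 0,"claw": 8.5}
    - {"tx": 0,"ty": 4,"tz": 0,"yaw": 0,"claw": 8.5}
    - {"tx": 0,"ty": 0,"tz": 0,"yaw": 0,"claw": 8.5}

```text
time_s: 2.0
position: [0.4718, -0.0208, 0.2504]
tool_rot: [[-0.005, 1.0, -0.0], [1.0, 0.005, 0.001], [0.001, -0.0, -1.0]]
ft_force: [-0.0, 0.8, -0.7]
grip_width: 0.0846
gripper_force: 0.0
```

```bash
python3 w.py w3
```

```text
[ 0.4718 -0.0208  0.2504] [ 1.     0.005 -0.   ] 2.0 v 4.36 gw 0.0846
```

View pics/w3.png

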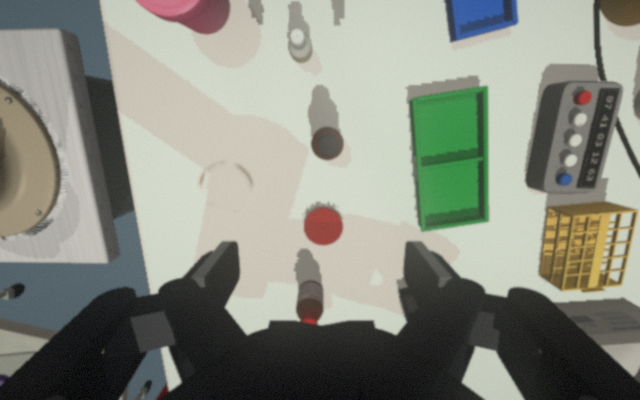

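This shows stain_black (327,143), oil (299,42), the green tray (450,157), the dish (323,226) and part of the blue tray (482,15).

```bash
cat > f.py <<'E'
from h import *
def load(n):
    z=np.load(f"pics/{n}.npz"); m=dict(env.camera_model("wrist")); m["T"]=z["T"]; return z["im"],z["d"],m
def disc(n,u,v,r,fn,z):
    im,d,m=load(n); hsv=cv2.cvtColor(im,cv2.COLOR_RGB2HSV).astype(int)
    q=np.zeros(d.shape,np.uint8); a,b=max(v-r,0),max(u-r,0)
    q[a:v+r,b:u+r]=fn(hsv,im)[a:v+r,b:u+r]
    cs,_=cv2.findContours(q,cv2.RETR_EXTERNAL,cv2.CHAIN_APPROX_NONE); c=max(cs,key=cv2.contourArea)
    (x,y),rad=cv2.minEnclosingCircle(c); M=cv2.moments(c); cx,cy=M["m10"]/M["m00"],M["m01"]/M["m00"]
    W=[onz(m,*p[0],z)[:2]*1000 for p in c]; (wc,wr)=cv2.minEnclosingCircle(np.array(W,np.float32))
    print(n,"px",round(cx),round(cy),"centroid",np.round(onz(m,cx,cy,z)[:2],4),"encl",np.round(wc,1),"diam",round(2*wr,1))
def rect(n,box,fn,z=.02,close=5):
    im,d,m=load(n); hsv=cv2.cvtColor(im,cv2.COLOR_RGB2HSV).astype(int); x0,y0,x1,y1=box
    q=np.zeros(d.shape,np.uint8); q[y0:y1,x0:x1]=fn(hsv,im)[y0:y1,x0:x1]; q=cv2.morphologyEx(q,cv2.MORPH_CLOSE,np.ones((close,close)))
    cs,_=cv2.findContours(q,cv2.RETR_EXTERNAL,cv2.CHAIN_APPROX_NONE); c=max(cs,key=cv2.contourArea)
    W=np.array([onz(m,*p[0],z)[:2]*1000 for p in c],np.float32); cc,s,a=cv2.minAreaRect(W); print(n,"rect",np.round(cc,1),np.round(s,1),round(a,1))
red=lambda h,im:((h[...,0]<8)|(h[...,0]>172))&(h[...,1]>130)&(h[...,2]>90)
dark=lambda h,im:h[...,2]<110
green=lambda h,im:(h[...,0]>45)&(h[...,0]<90)&(h[...,1]>120)
blue=lambda h,im:(h[...,0]>100)&(h[...,0]<130)&(h[...,1]>120)
orange=lambda h,im:(h[...,0]>4)&(h[...,0]<20)&(h[...,1]>130)
E
python3 - <<'E'
from f import *
disc("w2",306,131,20,red,.078)
disc("w2",306,131,22,lambda h,im:(h[...,2]<110)|red(h,im),.06)
disc("w3",327,143,21,dark,.06)
disc("w3",323,226,30,red,.014)
rect("w2",(405,105,480,180),dark)
rect("w3",(400,80,500,240),green)
for n,(u,v) in(("w2",(306,131)),("w3",(327,143))):
    im,d,m=load(n); P=cloud(m,d)[v-30:v+30,u-30:u+30]; k=P[...,2]>.07; print(n,P[k].mean(0),k.sum(), P[...,2].max()); k=(P[...,2]>.05)&(P[...,2]<.07); print(P[k].mean(0),k.sum())
    print(np.round(im[v-1,u-26:u+26:3].astype(int).max(-1)).tolist())
E
```

```text
w2 px 304 131 centroid [ 0.4556 -0.2008] encl [ 455.7 -200.9] diam 21.0
w2 px 306 128 centroid [ 0.4561 -0.1989] encl [ 456.2 -199. ] diam 36.3
w3 px 327 143 centroid [0.4766 0.0262] encl [476.9  26.1] diam 34.5
w3 px 323 226 centroid [ 0.4736 -0.09  ] encl [473.7 -90.6] diam 51.2
w2 rect [ 623.5 -217.2] [65.1 61.9] 16.3
w3 rect [638.2  -0.7] [ 88.7 171.8] 9.0
w2 [ 0.45638005 -0.20044842  0.08643394] 388 0.37398317309402224
[ 0.4570824  -0.1998584   0.05447677] 423
[189, 188, 186, 159, 79, 130, 148, 149, 144, 157, 153, 147, 98, 86, 122, 186, 189, 188]
w3 [0.47729855 0.02530558 0.08933061] 368 0.37438657884839827
[0.4769144  0.02617943 0.05456687] 414
[212, 216, 218, 183, 88, 87, 81, 85, 85, 89, 90, 94, 95, 105, 155, 207, 217, 218]
```

servo_tool:
  steps:
    - {"tx": 0.5,"ty": 2.5,"tz": -2,"yaw": 0,"claw": 8.5}
    - {"tx": 0,"ty": 2,"tz": -4,"yaw": 0,"claw": 8.5}
    - {"tx": 0,"ty": 0,"tz": -4,"yaw": 0,"claw": 8.5}
    - {"tx": 0,"ty": 0,"tz": -4,"yaw": 0,"claw": 8.5}
    - {"tx": 0,"ty": 0,"tz": -4,"yaw": 0,"claw": 8.5}
    - {"tx": 0,"ty": 0,"tz": -2.8,"yaw": 0,"claw": 8.5}
    - {"tx": 0,"ty": 0,"tz": 0,"yaw": 0,"claw": 8.5}
    - {"tx": 0,"ty": 0,"tz": 0,"yaw": 0,"claw": 5}
    - {"tx": 0,"ty": 0,"tz": 0,"yaw": 0,"claw": 5}
    - {"tx": 0,"ty": 0,"tz": 0,"yaw": 0,"claw": 3}
    - {"tx": 0,"ty": 0,"tz": 0,"yaw": 0,"claw": 3}
    - {"tx": 0,"ty": 0,"tz": 0,"yaw": 0,"claw": 3}
    - {"tx": 0,"ty": 0,"tz": 0,"yaw": 0,"claw": 3}
    - {"tx": 0,"ty": 0,"tz": 0,"yaw": 0,"claw": 3}
  newtons: 30

```text
time_s: 3.45
position: [0.4782, 0.0211, 0.0437]
tool_rot: [[-0.003, 1.0, 0.003], [1.0, 0.003, -0.001], [-0.001, 0.003, -1.0]]
ft_force: [-0.5, -1.5, 7.1]
grip_width: 0.0372
gripper_force: 29.5
```

servo_tool:
  steps:
    - {"tx": 0,"ty": 0,"tz": 2,"yaw": 0,"claw": 3}
    - {"tx": 0,"ty": 0,"tz": 4,"yaw": 0,"claw": 3}
    - {"tx": 1,"ty": 1,"tz": 4,"yaw": 0,"claw": 3}
    - {"tx": 3,"ty": 1.5,"tz": 3,"yaw": 3,"claw": 3}
    - {"tx": 4,"ty": 1.5,"tz": 0,"yaw": 4,"claw": 3}
    - {"tx": 4,"ty": 1.5,"tz": 0,"yaw": 4,"claw": 3}
    - {"tx": 2,"ty": 1.5,"tz": 0,"yaw": 3.6,"claw": 3}
    - {"tx": 0,"ty": 0,"tz": 0,"yaw": 0,"claw": 3}
    - {"tx": 0,"ty": 0,"tz": 0,"yaw": 0,"claw": 3}

```text
time_s: 4.35
position: [0.6172, 0.0916, 0.1725]
tool_rot: [[-0.255, 0.967, -0.0], [0.967, 0.255, -0.0], [-0.0, -0.0, -1.0]]
ft_force: [0.8, -0.5, -1.1]
grip_width: 0.0373
gripper_force: 30.5
```

```bash
python3 w.py w4
```

```text
[0.6172 0.0916 0.1725] [ 0.967  0.255 -0.   ] 4.35 v 1.42 gw 0.0373
```

View pics/w4.png

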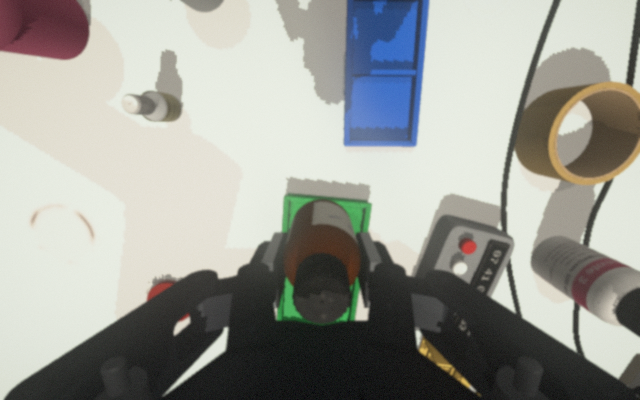

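The held bottle is upright at (322,250). The blue tray's near end has corners near (345,143) and (418,147), and its divider is at about row 72.

```bash
python3 - <<'E'
from f import *
im,d,m=load("w4"); hsv=cv2.cvtColor(im,cv2.COLOR_RGB2HSV).astype(int)
q=np.zeros(d.shape,np.uint8); q[:170,330:440]=blue(hsv,im)[:170,330:440]; q=cv2.morphologyEx(q,cv2.MORPH_CLOSE,np.ones((5,5)))
cs,_=cv2.findContours(q,cv2.RETR_EXTERNAL,cv2.CHAIN_APPROX_NONE); c=max(cs,key=cv2.contourArea)
W=np.array([onz(m,*p[0],.02)[:2]*1000 for p in c if p[0][1]>1],np.float32); cc,s,a=cv2.minAreaRect(W)
print(cc,s,a); b=cv2.boxPoints((cc,s,a)); print(b)
a=np.radians(a if a<45 else a-90); ex=np.array([np.cos(a),np.sin(a)]); ey=np.array([-ex[1],ex[0]])
lo=min((W-np.array(cc))@ey); near=np.array(cc)+ey*lo; print(np.degrees(a),"centre",near+66*ey,"bays",near+(66+32)*ey,near+34*ey)
print("bottle pts offset check", )
E
```

```text
(645.1806030273438, 211.8458251953125) (69.50965881347656, 122.28688049316406) 14.976730346679688
[[595.8053  261.9307 ]
 [627.4075  143.79779]
 [694.5559  161.76096]
 [662.95374 279.89386]]
14.976730346679688 centre [643.92554324 216.53739284] bays [635.65588787 247.4503804 ] [652.19519861 185.62440528]
bottle pts offset check
```

servo_tool:
  steps:
    - {"tx": 0.4,"ty": 3,"tz": 0,"yaw": 0,"claw": 3}
    - {"tx": 0.4,"ty": 4,"tz": 0,"yaw": 0,"claw": 3}
    - {"tx": 0.4,"ty": 4,"tz": 0,"yaw": 0,"claw": 3}
    - {"tx": 0.4,"ty": 3,"tz": -1,"yaw": 0,"claw": 3}
    - {"tx": 0.3,"ty": 1.1,"tz": -2,"yaw": 0,"claw": 3}
    - {"tx": 0,"ty": 0,"tz": -3,"yaw": 0,"claw": 3}
    - {"tx": 0,"ty": 0,"tz": -3,"yaw": 0,"claw": 3}
    - {"tx": 0,"ty": 0,"tz": -2,"yaw": 0,"claw": 3}
    - {"tx": 0,"ty": 0,"tz": -0.8,"yaw": 0,"claw": 3}
    - {"tx": 0,"ty": 0,"tz": 0,"yaw": 0,"claw": 3}
    - {"tx": 0,"ty": 0,"tz": 0,"yaw": 0,"claw": 3}

```text
time_s: 5.5
position: [0.6371, 0.2422, 0.0559]
tool_rot: [[-0.254, 0.967, 0.002], [0.967, 0.254, 0.0], [-0.0, 0.002, -1.0]]
ft_force: [0.5, 0.2, -0.6]
grip_width: 0.0372
gripper_force: 30.6
```

servo_tool:
  steps:
    - {"tx": 0,"ty": 0,"tz": -0.3,"yaw": 0,"claw": 3}
    - {"tx": 0,"ty": 0,"tz": -0.2,"yaw": 0,"claw": 3}
    - {"tx": 0,"ty": 0,"tz": -0.1,"yaw": 0,"claw": 3}
    - {"tx": 0,"ty": 0,"tz": -0.1,"yaw": 0,"claw": 3}
    - {"tx": 0,"ty": 0,"tz": 0,"yaw": 0,"claw": 3}

```text
time_s: 6.0
position: [0.6366, 0.2424, 0.0478]
tool_rot: [[-0.255, 0.967, 0.0], [0.967, 0.255, 0.0], [-0.0, 0.0, -1.0]]
ft_force: [-1.6, -0.6, 2.1]
grip_width: 0.037
gripper_force: 30.8
```

servo_tool:
  steps:
    - {"tx": 0,"ty": 0,"tz": 0,"yaw": 0,"claw": 4.5}
    - {"tx": 0,"ty": 0,"tz": 0,"yaw": 0,"claw": 5.5}
    - {"tx": 0,"ty": 0,"tz": 0,"yaw": 0,"claw": 6}
    - {"tx": 0,"ty": 0,"tz": 0,"yaw": 0,"claw": 6}
    - {"tx": 0,"ty": 0,"tz": 2,"yaw": 0,"claw": 6}
    - {"tx": 0,"ty": 0,"tz": 4,"yaw": 0,"claw": 6}
    - {"tx": 0,"ty": 0,"tz": 4,"yaw": 0,"claw": 8.5}
    - {"tx": -1,"ty": -2.2,"tz": 2,"yaw": -1.8,"claw": 8.5}
    - {"tx": -1.7,"ty": -4,"tz": 0,"yaw": -1.3,"claw": 8.5}
    - {"tx": -1.7,"ty": -4,"tz": 0,"yaw": -1.3,"claw": 8.5}
    - {"tx": -1.7,"ty": -4,"tz": 0,"yaw": -1.3,"claw": 8.5}
    - {"tx": -1.7,"ty": -4,"tz": 0,"yaw": -1.3,"claw": 8.5}
    - {"tx": -1.7,"ty": -4,"tz": 0,"yaw": -1.3,"claw": 8.5}
    - {"tx": -1.7,"ty": -4,"tz": 0,"yaw": -1.3,"claw": 8.5}
    - {"tx": -1.7,"ty": -4,"tz": 0,"yaw": -1.3,"claw": 8.5}
    - {"tx": -1.7,"ty": -4,"tz": 0,"yaw": -1.3,"claw": 8.5}
    - {"tx": -1.7,"ty": -4,"tz": 0,"yaw": -1.3,"claw": 8.5}
    - {"tx": -1.7,"ty": -4,"tz": 0,"yaw": -1.3,"claw": 8.5}
    - {"tx": 0,"ty": -2,"tz": 0,"yaw": 0,"claw": 8.5}
    - {"tx": 0,"ty": 0,"tz": 0,"yaw": 0,"claw": 8.5}

```text
time_s: 8.0
position: [0.4564, -0.202, 0.1675]
tool_rot: [[0.004, 1.0, 0.001], [1.0, -0.004, -0.001], [-0.001, 0.001, -1.0]]
ft_force: [0.4, 0.6, 0.6]
grip_width: 0.085
gripper_force: 0.0
```

```bash
python3 - <<'E'
from h import *
z=np.load("pics/top0.npz")["im"]; im,d=env.get_image("top")
cv2.imwrite("pics/t1.png",cv2.resize(im[120:280,150:470,::-1],(800,400),interpolation=cv2.INTER_CUBIC))
E
```

```text
(no output)
```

View pics/t1.png

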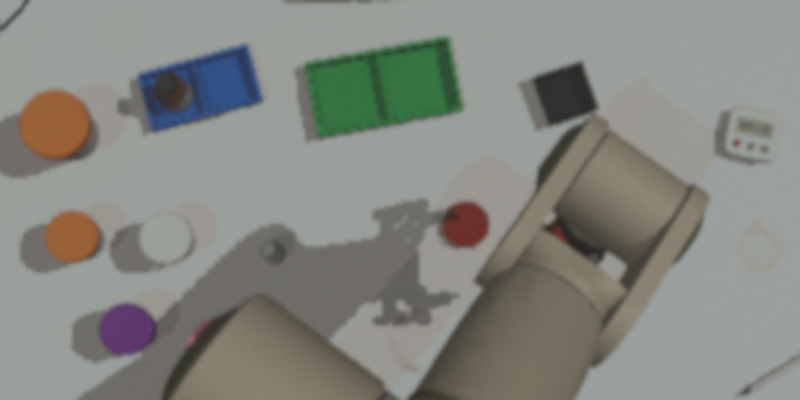

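stain_black stands in the left (+y) blue bay at (172,90) in this crop. stain_red is next.

servo_tool:
  steps:
    - {"tx": 0,"ty": 0,"tz": -3,"yaw": 0,"claw": 8.5}
    - {"tx": 0,"ty": 0,"tz": -4,"yaw": 0,"claw": 8.5}
    - {"tx": 0,"ty": 0,"tz": -4,"yaw": 0,"claw": 8.5}
    - {"tx": 0,"ty": 0,"tz": -1.4,"yaw": 0,"claw": 8.5}
    - {"tx": 0,"ty": 0,"tz": 0,"yaw": 0,"claw": 8.5}
    - {"tx": 0,"ty": 0,"tz": 0,"yaw": 0,"claw": 5}
    - {"tx": 0,"ty": 0,"tz": 0,"yaw": 0,"claw": 5}
    - {"tx": 0,"ty": 0,"tz": 0,"yaw": 0,"claw": 3}
    - {"tx": 0,"ty": 0,"tz": 0,"yaw": 0,"claw": 3}
    - {"tx": 0,"ty": 0,"tz": 0,"yaw": 0,"claw": 3}
    - {"tx": 0,"ty": 0,"tz": 0,"yaw": 0,"claw": 3}
    - {"tx": 0,"ty": 0,"tz": 0,"yaw": 0,"claw": 3}

```text
time_s: 9.25
position: [0.457, -0.1997, 0.0444]
tool_rot: [[0.001, 1.0, 0.002], [1.0, -0.001, -0.001], [-0.001, 0.002, -1.0]]
ft_force: [-1.0, 0.8, 5.5]
grip_width: 0.0373
gripper_force: 29.5
```

servo_tool:
  steps:
    - {"tx": 0,"ty": 0,"tz": 2,"yaw": 0,"claw": 3}
    - {"tx": 0,"ty": 0,"tz": 4,"yaw": 0,"claw": 3}
    - {"tx": 0,"ty": 0,"tz": 4,"yaw": 0,"claw": 3}
    - {"tx": 1,"ty": 2,"tz": 2,"yaw": 1.3,"claw": 3}
    - {"tx": 1.9,"ty": 3.8,"tz": 0,"yaw": 1.5,"claw": 3}
    - {"tx": 1.9,"ty": 3.8,"tz": 0,"yaw": 1.5,"claw": 3}
    - {"tx": 1.9,"ty": 3.8,"tz": 0,"yaw": 1.5,"claw": 3}
    - {"tx": 1.9,"ty": 3.8,"tz": 0,"yaw": 1.5,"claw": 3}
    - {"tx": 1.9,"ty": 3.8,"tz": 0,"yaw": 1.5,"claw": 3}
    - {"tx": 1.9,"ty": 3.8,"tz": 0,"yaw": 1.5,"claw": 3}
    - {"tx": 1.9,"ty": 3.8,"tz": 0,"yaw": 1.5,"claw": 3}
    - {"tx": 1.9,"ty": 3.8,"tz": 0,"yaw": 1.5,"claw": 3}
    - {"tx": 1.9,"ty": 3.8,"tz": 0,"yaw": 1.5,"claw": 3}
    - {"tx": 1.3,"ty": 2.2,"tz": -2,"yaw": 0,"claw": 3}
    - {"tx": 0,"ty": 0,"tz": -3,"yaw": 0,"claw": 3}
    - {"tx": 0,"ty": 0,"tz": -3,"yaw": 0,"claw": 3}
    - {"tx": 0,"ty": 0,"tz": -2,"yaw": 0,"claw": 3}
    - {"tx": 0,"ty": 0,"tz": -0.8,"yaw": 0,"claw": 3}
    - {"tx": 0,"ty": 0,"tz": 0,"yaw": 0,"claw": 3}
    - {"tx": 0,"ty": 0,"tz": 0,"yaw": 0,"claw": 3}

```text
time_s: 11.25
position: [0.6512, 0.1844, 0.0568]
tool_rot: [[-0.255, 0.967, 0.002], [0.967, 0.255, 0.0], [-0.0, 0.002, -1.0]]
ft_force: [0.9, -1.0, -0.8]
grip_width: 0.0375
gripper_force: 30.4
```

servo_tool:
  steps:
    - {"tx": 0,"ty": 0,"tz": -0.3,"yaw": 0,"claw": 3}
    - {"tx": 0,"ty": 0,"tz": -0.2,"yaw": 0,"claw": 3}
    - {"tx": 0,"ty": 0,"tz": -0.1,"yaw": 0,"claw": 3}
    - {"tx": 0,"ty": 0,"tz": -0.1,"yaw": 0,"claw": 3}
    - {"tx": 0,"ty": 0,"tz": 0,"yaw": 0,"claw": 3}

```text
time_s: 11.75
position: [0.6506, 0.1845, 0.0485]
tool_rot: [[-0.255, 0.967, 0.0], [0.967, 0.255, 0.0], [-0.0, 0.0, -1.0]]
ft_force: [-0.5, 0.5, -0.4]
grip_width: 0.037
gripper_force: 30.5
```

servo_tool:
  steps:
    - {"tx": 0,"ty": 0,"tz": -0.1,"yaw": 0,"claw": 3}
    - {"tx": 0,"ty": 0,"tz": 0,"yaw": 0,"claw": 3}
    - {"tx": 0,"ty": 0,"tz": 0,"yaw": 0,"claw": 4.5}
    - {"tx": 0,"ty": 0,"tz": 0,"yaw": 0,"claw": 5.5}
    - {"tx": 0,"ty": 0,"tz": 0,"yaw": 0,"claw": 6}
    - {"tx": 0,"ty": 0,"tz": 0,"yaw": 0,"claw": 6}
    - {"tx": 0,"ty": 0,"tz": 2,"yaw": 0,"claw": 6}
    - {"tx": 0,"ty": 0,"tz": 4,"yaw": 0,"claw": 6}
    - {"tx": 0,"ty": 0,"tz": 4,"yaw": 0,"claw": 8.5}
    - {"tx": -1,"ty": -0.5,"tz": 4,"yaw": -2.8,"claw": 8.5}
    - {"tx": -3,"ty": -1.5,"tz": 3,"yaw": -2,"claw": 8.5}
    - {"tx": -3,"ty": -1.5,"tz": 3,"yaw": -2,"claw": 8.5}
    - {"tx": -4,"ty": -1.5,"tz": 0,"yaw": -2,"claw": 8.5}
    - {"tx": -4,"ty": -1.5,"tz": 0,"yaw": -2,"claw": 8.5}
    - {"tx": -3,"ty": -1.5,"tz": 0,"yaw": -2,"claw": 8.5}
    - {"tx": -1,"ty": 0,"tz": 0,"yaw": -2,"claw": 8.5}
    - {"tx": 0,"ty": 0,"tz": 0,"yaw": 0,"claw": 8.5}
    - {"tx": 0,"ty": 0,"tz": 0,"yaw": 0,"claw": 8.5}

```text
time_s: 13.55
position: [0.4611, 0.1044, 0.2475]
tool_rot: [[-0.0, 1.0, 0.001], [1.0, 0.0, 0.0], [0.0, 0.001, -1.0]]
ft_force: [-0.5, -0.2, -0.2]
grip_width: 0.0853
gripper_force: 0.0
```

```bash
python3 w.py w5
```

```text
[0.4611 0.1044 0.2475] [1.    0.    0.001] 13.55 v 1.08 gw 0.0853
```

View pics/w5.png

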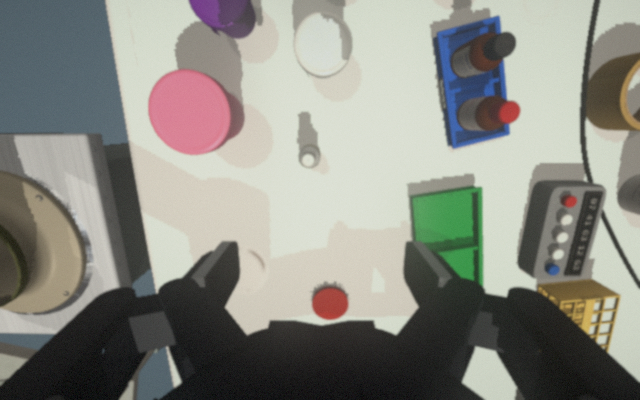

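Both amber bottles stand upright in the blue tray, at (482,55) and (490,112). The white cup's lid is at (323,44) and the oil at (309,157).

```bash
python3 - <<'E'
from f import *
im,d,m=load("w5"); P=cloud(m,d)
for (u,v,r,zl,z) in((323,46,45,.055,.064),(309,157,18,.05,.062)):
    k=np.zeros(d.shape,np.uint8); a=max(0,v-r); k[a:v+r,u-r:u+r]=(P[a:v+r,u-r:u+r,2]>zl)&(P[a:v+r,u-r:u+r,2]<zl+.025)
    cs,_=cv2.findContours(k,cv2.RETR_EXTERNAL,cv2.CHAIN_APPROX_NONE); c=max(cs,key=cv2.contourArea)
    W=np.array([onz(m,*p[0],z)[:2]*1000 for p in c],np.float32)
    print(cv2.minEnclosingCircle(W), W.min(0),W.max(0), P[k>0].mean(0))
E
```

```text
((462.0711669921875, 248.2515106201172), 30.26941680908203) [433.03647 218.15991] [491.36612 278.2545 ] [0.46194851 0.2485065  0.0657413 ]
((445.658447265625, 132.8602752685547), 8.497314453125) [437.89502 124.66815] [453.5506 141.3554] [0.44571665 0.13281832 0.06147152]
```

servo_tool:
  steps:
    - {"tx": 0.1,"ty": 4,"tz": 0,"yaw": 0,"claw": 8.5}
    - {"tx": 0,"ty": 4,"tz": -2,"yaw": 0,"claw": 8.5}
    - {"tx": 0,"ty": 4,"tz": -2,"yaw": 0,"claw": 8.5}
    - {"tx": 0,"ty": 2.2,"tz": -3,"yaw": 0,"claw": 8.5}
    - {"tx": 0,"ty": 0,"tz": -4,"yaw": 0,"claw": 8.5}
    - {"tx": 0,"ty": 0,"tz": -3,"yaw": 0,"claw": 8.5}
    - {"tx": 0,"ty": 0,"tz": -3,"yaw": 0,"claw": 8.5}
    - {"tx": 0,"ty": 0,"tz": -2.7,"yaw": 0,"claw": 8.5}
    - {"tx": 0,"ty": 0,"tz": 0,"yaw": 0,"claw": 8.5}
    - {"tx": 0,"ty": 0,"tz": 0,"yaw": 0,"claw": 7}
    - {"tx": 0,"ty": 0,"tz": 0,"yaw": 0,"claw": 6}
    - {"tx": 0,"ty": 0,"tz": 0,"yaw": 0,"claw": 5}
    - {"tx": 0,"ty": 0,"tz": 0,"yaw": 0,"claw": 5}
    - {"tx": 0,"ty": 0,"tz": 0,"yaw": 0,"claw": 5}
    - {"tx": 0,"ty": 0,"tz": 0,"yaw": 0,"claw": 5}
  newtons: 25

```text
time_s: 15.1
position: [0.4625, 0.2467, 0.052]
tool_rot: [[0.0, 1.0, 0.003], [1.0, -0.0, 0.001], [0.001, 0.003, -1.0]]
ft_force: [0.4, 1.0, 5.3]
grip_width: 0.0531
gripper_force: 25.6
```

servo_tool:
  steps:
    - {"tx": 0,"ty": 0,"tz": 1,"yaw": 0,"claw": 5}
    - {"tx": 0,"ty": 0,"tz": 2,"yaw": 0,"claw": 5}
    - {"tx": 0,"ty": 0,"tz": 3,"yaw": 0,"claw": 5}
    - {"tx": 0,"ty": 0,"tz": 4,"yaw": 0,"claw": 5}
    - {"tx": 1.2,"ty": -1.4,"tz": 0,"yaw": 0.2,"claw": 5}
    - {"tx": 2,"ty": -3.2,"tz": 0,"yaw": 1,"claw": 5}
    - {"tx": 2,"ty": -3.2,"tz": 0,"yaw": 1,"claw": 5}
    - {"tx": 2,"ty": -3.2,"tz": 0,"yaw": 1,"claw": 5}
    - {"tx": 2,"ty": -3.2,"tz": 0,"yaw": 1,"claw": 5}
    - {"tx": 2,"ty": -3.2,"tz": 0,"yaw": 1,"claw": 5}
    - {"tx": 2,"ty": -3.2,"tz": 0,"yaw": 1,"claw": 5}
    - {"tx": 2,"ty": -3.2,"tz": 0,"yaw": 1,"claw": 5}
    - {"tx": 2,"ty": -3.2,"tz": 0,"yaw": 1,"claw": 5}
    - {"tx": 1,"ty": -2,"tz": 0,"yaw": 1,"claw": 5}
    - {"tx": 0,"ty": 0,"tz": -3,"yaw": 0,"claw": 5}
    - {"tx": 0,"ty": 0,"tz": -3,"yaw": 0,"claw": 5}
    - {"tx": 0,"ty": 0,"tz": -2,"yaw": 0,"claw": 5}
    - {"tx": 0,"ty": 0,"tz": -0.6,"yaw": 0,"claw": 5}
    - {"tx": 0,"ty": 0,"tz": 0,"yaw": 0,"claw": 5}
    - {"tx": 0,"ty": 0,"tz": 0,"yaw": 0,"claw": 5}

```text
time_s: 17.1
position: [0.6442, -0.0437, 0.066]
tool_rot: [[-0.16, 0.987, 0.002], [0.987, 0.16, -0.001], [-0.001, 0.002, -1.0]]
ft_force: [-0.3, 0.2, -1.3]
grip_width: 0.0532
gripper_force: 26.6
```

servo_tool:
  steps:
    - {"tx": 0,"ty": 0,"tz": -0.3,"yaw": 0,"claw": 5}
    - {"tx": 0,"ty": 0,"tz": -0.3,"yaw": 0,"claw": 5}
    - {"tx": 0,"ty": 0,"tz": -0.2,"yaw": 0,"claw": 5}
    - {"tx": 0,"ty": 0,"tz": -0.1,"yaw": 0,"claw": 5}
    - {"tx": 0,"ty": 0,"tz": 0,"yaw": 0,"claw": 5}
    - {"tx": 0,"ty": 0,"tz": 0,"yaw": 0,"claw": 5}

```text
time_s: 17.7
position: [0.6436, -0.0436, 0.0561]
tool_rot: [[-0.159, 0.987, 0.001], [0.987, 0.159, -0.0], [-0.0, 0.0, -1.0]]
ft_force: [-3.5, -0.0, 6.6]
grip_width: 0.0531
gripper_force: 26.9
```

servo_tool:
  steps:
    - {"tx": 0,"ty": 0,"tz": 0,"yaw": 0,"claw": 6}
    - {"tx": 0,"ty": 0,"tz": 0,"yaw": 0,"claw": 7}
    - {"tx": 0,"ty": 0,"tz": 0,"yaw": 0,"claw": 8}
    - {"tx": 0,"ty": 0,"tz": 0,"yaw": 0,"claw": 8.5}
    - {"tx": 0,"ty": 0,"tz": 0,"yaw": 0,"claw": 8.5}
    - {"tx": 0,"ty": 0,"tz": 2,"yaw": 0,"claw": 8.5}
    - {"tx": 0,"ty": 0,"tz": 4,"yaw": 0,"claw": 8.5}
    - {"tx": 0,"ty": 0,"tz": 4,"yaw": 0,"claw": 8.5}
    - {"tx": -1,"ty": 1,"tz": 4,"yaw": -1.2,"claw": 8.5}
    - {"tx": -2,"ty": 3,"tz": 3,"yaw": -1,"claw": 8.5}
    - {"tx": -3,"ty": 4,"tz": 2.5,"yaw": -1,"claw": 8.5}
    - {"tx": -3,"ty": 4,"tz": 0,"yaw": -1,"claw": 8.5}
    - {"tx": -3,"ty": 4,"tz": 0,"yaw": -1,"claw": 8.5}
    - {"tx": -3,"ty": 4,"tz": 0,"yaw": -2,"claw": 8.5}
    - {"tx": -3,"ty": 4,"tz": 0,"yaw": -2,"claw": 8.5}
    - {"tx": 0,"ty": 0,"tz": 0,"yaw": 0,"claw": 8.5}
    - {"tx": 0,"ty": 0,"tz": 0,"yaw": 0,"claw": 8.5}

```text
time_s: 19.4
position: [0.4664, 0.1928, 0.248]
tool_rot: [[-0.002, 1.0, 0.001], [1.0, 0.002, -0.0], [-0.0, 0.001, -1.0]]
ft_force: [-0.2, -0.4, -0.0]
grip_width: 0.085
gripper_force: 0.0
```

```bash
python3 w.py w6
```

```text
[0.4664 0.1928 0.248 ] [1.    0.002 0.001] 19.4 v 2.51 gw 0.085
```

View pics/w6.png

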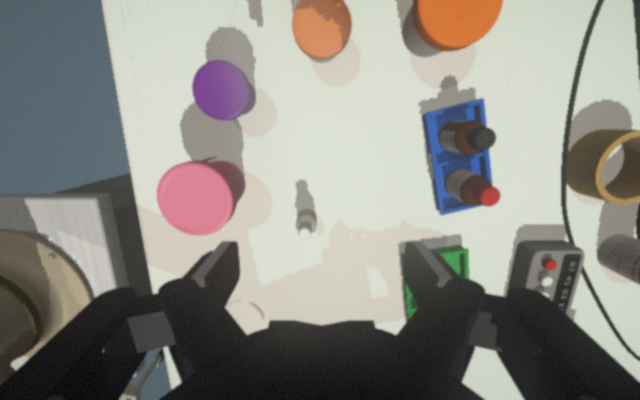

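The small orange cup is at (322,25), slightly cut off at the top edge. The larger orange decoy is at (457,18).

```bash
python3 - <<'E'
from f import *
im,d,m=load("w6"); P=cloud(m,d)
k=np.zeros(d.shape,np.uint8); k[0:75,275:370]=(P[0:75,275:370,2]>.055)&(P[0:75,275:370,2]<.08)
cs,_=cv2.findContours(k,cv2.RETR_EXTERNAL,cv2.CHAIN_APPROX_NONE); c=max(cs,key=cv2.contourArea)
W=np.array([onz(m,*p[0],.064)[:2]*1000 for p in c if p[0][1]>1],np.float32)
A=np.c_[2*W,np.ones(len(W))]; s=np.linalg.lstsq(A,(W**2).sum(1),rcond=None)[0]
print("fit",s[:2],np.sqrt(s[2]+s[0]**2+s[1]**2),W.min(0),W.max(0),cv2.minEnclosingCircle(W))
E
```

```text
fit [465.9521066  353.97376545] 29.453180756290788 [436.54947 324.48636] [495.0909 374.528 ] ((465.9199523925781, 353.9236755371094), 30.276308059692383)
```

```bash
python3 - <<'E'
from h import *
m=env.camera_model("top"); P0=cloud(m,np.load("pics/top0.npz")["d"]).reshape(-1,3)
ms=env.camera_model("scene"); Ps=cloud(ms,np.load("pics/scene0.npz")["d"]).reshape(-1,3)
for n,Q in(("top",P0),("scene",Ps)):
  for lo in np.arange(.1,.5,.05):
    k=(Q[:,2]>lo)&(Q[:,2]<=lo+.05)&(Q[:,0]>.25)&(Q[:,0]<.75)&(Q[:,1]>.38)&(Q[:,1]<.75)
    if k.sum()>5:
        q=Q[k]; i=np.argsort(q[:,1])[:max(3,len(q)//50)]; print(n,round(lo,2),k.sum(),"min y",np.round(np.median(q[i],0),3),"x",q[:,0].min().round(3),q[:,0].max().round(3))
s=env.observe(); im,d=env.get_image("top"); P=cloud(m,d).reshape(-1,3); t=np.array(s["position"]); print("q",np.round(s["q"],1))
a=np.arctan2(t[1],t[0]); e=np.array([np.cos(a),np.sin(a)]); f=np.array([-e[1],e[0]])
r=P[:,:2]-t[:2]; U=r@e; V=r@f
for lo in np.arange(.2,.7,.05):
    k=(P[:,2]>lo)&(P[:,2]<=lo+.05)&(np.abs(V)<.2)&(U>-.15)&(U<.25)
    if k.sum()>20: print("arm z",round(lo,2),k.sum(),"fwd",np.percentile(U[k],99).round(3),"lat",np.percentile(V[k],[1,99]).round(3))
E
```

```text
top 0.1 693 min y [0.549 0.47  0.103] x 0.446 0.748
top 0.15 2403 min y [0.47  0.482 0.171] x 0.356 0.75
top 0.2 1350 min y [0.524 0.51  0.208] x 0.408 0.749
top 0.25 1249 min y [0.366 0.516 0.292] x 0.327 0.75
top 0.3 3588 min y [0.372 0.515 0.322] x 0.287 0.75
top 0.35 357 min y [0.301 0.538 0.351] x 0.295 0.75
top 0.4 47 min y [0.75  0.614 0.414] x 0.747 0.75
scene 0.1 344 min y [0.418 0.551 0.122] x 0.41 0.581
scene 0.15 6375 min y [0.462 0.49  0.172] x 0.351 0.565
scene 0.2 1609 min y [0.414 0.534 0.237] x 0.394 0.545
scene 0.25 1430 min y [0.325 0.526 0.295] x 0.323 0.488
scene 0.3 5176 min y [0.346 0.53  0.342] x 0.282 0.396
scene 0.35 212 min y [0.295 0.538 0.351] x 0.293 0.313
q [ 8.9 17.4 81.6 -0.  81.   8.9]
arm z 0.3 151 fwd -0.031 lat [0.001 0.033]
arm z 0.35 34 fwd -0.033 lat [-0.012  0.016]
arm z 0.4 37 fwd -0.034 lat [-0.012  0.04 ]
arm z 0.45 493 fwd 0.051 lat [-0.073  0.057]
arm z 0.5 5202 fwd 0.042 lat [-0.068  0.079]
arm z 0.55 926 fwd -0.104 lat [-0.007  0.076]
```

The microscope stays beyond y≈0.47 and the wrist reaches about 0.44, so the pick is clear.

servo_tool:
  steps:
    - {"tx": 0,"ty": 4,"tz": 0,"yaw": 0,"claw": 8.5}
    - {"tx": 0,"ty": 4,"tz": -2,"yaw": 0,"claw": 8.5}
    - {"tx": 0,"ty": 4,"tz": -2,"yaw": 0,"claw": 8.5}
    - {"tx": 0,"ty": 3.9,"tz": -2,"yaw": 0,"claw": 8.5}
    - {"tx": 0,"ty": 0,"tz": -4,"yaw": 0,"claw": 8.5}
    - {"tx": 0,"ty": 0,"tz": -4,"yaw": 0,"claw": 8.5}
    - {"tx": 0,"ty": 0,"tz": -3,"yaw": 0,"claw": 8.5}
    - {"tx": 0,"ty": 0,"tz": -2.7,"yaw": 0,"claw": 8.5}
    - {"tx": 0,"ty": 0,"tz": 0,"yaw": 0,"claw": 8.5}
    - {"tx": 0,"ty": 0,"tz": 0,"yaw": 0,"claw": 7}
    - {"tx": 0,"ty": 0,"tz": 0,"yaw": 0,"claw": 6}
    - {"tx": 0,"ty": 0,"tz": 0,"yaw": 0,"claw": 5}
    - {"tx": 0,"ty": 0,"tz": 0,"yaw": 0,"claw": 5}
    - {"tx": 0,"ty": 0,"tz": 0,"yaw": 0,"claw": 5}
    - {"tx": 0,"ty": 0,"tz": 0,"yaw": 0,"claw": 5}

```text
time_s: 21.0
position: [0.4676, 0.3515, 0.0525]
tool_rot: [[0.0, 1.0, 0.003], [1.0, -0.0, 0.001], [0.001, 0.003, -1.0]]
ft_force: [-0.4, -1.1, 6.8]
grip_width: 0.0532
gripper_force: 25.8
```

servo_tool:
  steps:
    - {"tx": 0,"ty": 0,"tz": 1,"yaw": 0,"claw": 5}
    - {"tx": 0,"ty": 0,"tz": 3,"yaw": 0,"claw": 5}
    - {"tx": 0,"ty": 0,"tz": 4,"yaw": 0,"claw": 5}
    - {"tx": 0,"ty": -1,"tz": 3,"yaw": 0,"claw": 5}
    - {"tx": 1,"ty": -2.2,"tz": 0,"yaw": 1.2,"claw": 5}
    - {"tx": 1.8,"ty": -3.5,"tz": 0,"yaw": 1,"claw": 5}
    - {"tx": 1.8,"ty": -3.5,"tz": 0,"yaw": 1,"claw": 5}
    - {"tx": 1.8,"ty": -3.5,"tz": 0,"yaw": 1,"claw": 5}
    - {"tx": 1.8,"ty": -3.5,"tz": 0,"yaw": 1,"claw": 5}
    - {"tx": 1.8,"ty": -3.5,"tz": 0,"yaw": 1,"claw": 5}
    - {"tx": 1.8,"ty": -3.5,"tz": 0,"yaw": 1,"claw": 5}
    - {"tx": 1.8,"ty": -3.5,"tz": 0,"yaw": 1,"claw": 5}
    - {"tx": 1.8,"ty": -2.5,"tz": 0,"yaw": 1,"claw": 5}
    - {"tx": 0.9,"ty": -1,"tz": -1,"yaw": 1,"claw": 5}
    - {"tx": 0,"ty": 0,"tz": -3,"yaw": 0,"claw": 5}
    - {"tx": 0,"ty": 0,"tz": -3,"yaw": 0,"claw": 5}
    - {"tx": 0,"ty": 0,"tz": -2,"yaw": 0,"claw": 5}
    - {"tx": 0,"ty": 0,"tz": -0.6,"yaw": 0,"claw": 5}
    - {"tx": 0,"ty": 0,"tz": 0,"yaw": 0,"claw": 5}
    - {"tx": 0,"ty": 0,"tz": 0,"yaw": 0,"claw": 5}

```text
time_s: 23.0
position: [0.6304, 0.0392, 0.0662]
tool_rot: [[-0.177, 0.984, 0.002], [0.984, 0.177, -0.0], [-0.001, 0.002, -1.0]]
ft_force: [0.1, 0.1, -0.7]
grip_width: 0.0535
gripper_force: 26.7
```

servo_tool:
  steps:
    - {"tx": 0,"ty": 0,"tz": -0.3,"yaw": 0,"claw": 5}
    - {"tx": 0,"ty": 0,"tz": -0.3,"yaw": 0,"claw": 5}
    - {"tx": 0,"ty": 0,"tz": -0.2,"yaw": 0,"claw": 5}
    - {"tx": 0,"ty": 0,"tz": -0.1,"yaw": 0,"claw": 5}
    - {"tx": 0,"ty": 0,"tz": 0,"yaw": 0,"claw": 5}
    - {"tx": 0,"ty": 0,"tz": 0,"yaw": 0,"claw": 5}

```text
time_s: 23.6
position: [0.6298, 0.0391, 0.0566]
tool_rot: [[-0.177, 0.984, 0.001], [0.984, 0.177, -0.0], [-0.0, 0.001, -1.0]]
ft_force: [-1.5, 0.2, 6.7]
grip_width: 0.0531
gripper_force: 27.1
```

servo_tool:
  steps:
    - {"tx": 0,"ty": 0,"tz": 0,"yaw": 0,"claw": 6}
    - {"tx": 0,"ty": 0,"tz": 0,"yaw": 0,"claw": 7}
    - {"tx": 0,"ty": 0,"tz": 0,"yaw": 0,"claw": 8}
    - {"tx": 0,"ty": 0,"tz": 0,"yaw": 0,"claw": 8.5}
    - {"tx": 0,"ty": 0,"tz": 0,"yaw": 0,"claw": 8.5}
    - {"tx": 0,"ty": 0,"tz": 2,"yaw": 0,"claw": 8.5}
    - {"tx": 0,"ty": 0,"tz": 4,"yaw": 0,"claw": 8.5}
    - {"tx": 0,"ty": 0,"tz": 4,"yaw": 0,"claw": 8.5}
    - {"tx": -1,"ty": 0,"tz": 3,"yaw": -1.2,"claw": 8.5}
    - {"tx": -3,"ty": -1,"tz": 2,"yaw": -2,"claw": 8.5}
    - {"tx": -4,"ty": -1,"tz": 0,"yaw": -2,"claw": 8.5}
    - {"tx": -4,"ty": -1,"tz": 0,"yaw": -2,"claw": 8.5}
    - {"tx": -4,"ty": 0,"tz": 0,"yaw": -2,"claw": 8.5}
    - {"tx": -2.4,"ty": 0,"tz": 0,"yaw": -1,"claw": 8.5}
    - {"tx": 0,"ty": 0,"tz": 0,"yaw": 0,"claw": 8.5}
    - {"tx": 0,"ty": 0,"tz": 0,"yaw": 0,"claw": 8.5}
    - {"tx": 0,"ty": 0,"tz": 0,"yaw": 0,"claw": 8.5}

```text
time_s: 25.3
position: [0.4468, 0.0091, 0.2057]
tool_rot: [[0.0, 1.0, 0.001], [1.0, -0.0, -0.0], [-0.0, 0.001, -1.0]]
ft_force: [0.3, -0.1, 0.7]
grip_width: 0.0853
gripper_force: 0.0
```

```bash
python3 w.py w7; python3 - <<'E'
from f import *
im,d,m=load("w7"); P=cloud(m,d); x,y=P[...,0],P[...,1]
k=(np.hypot(x-.446,y-.131)<.03)&(P[...,2]>.045)&(P[...,2]<.08); k=k.astype(np.uint8)
c=max(cv2.findContours(k,0,1)[0],key=cv2.contourArea)
W=np.array([onz(m,*p[0],.062)[:2]*1000 for p in c],np.float32); print(cv2.minEnclosingCircle(W),W.min(0),W.max(0),c.reshape(-1,2).mean(0))
E
```

```text
[0.4468 0.0091 0.2057] [ 1.    -0.     0.001] 25.3 v 0.39 gw 0.0853
((445.4747619628906, 131.029052734375), 9.339188575744629) [437.94592 121.69999] [452.99707 140.35812] [320.56896552  59.20689655]
```

View pics/w7.png

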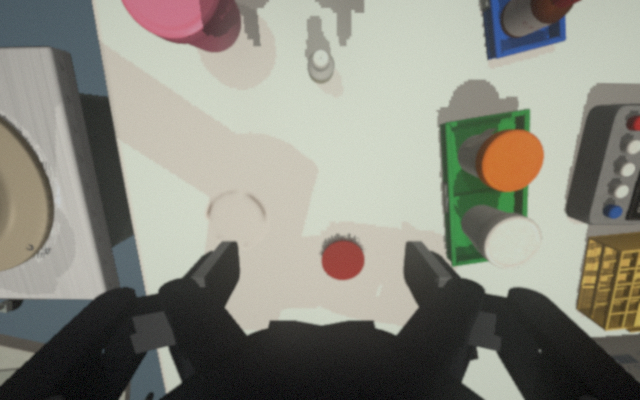

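Both cups stand in the green tray at (510,160) and (505,235). The oil is at (319,62), about (0.446, 0.131).

servo_tool:
  steps:
    - {"tx": 0,"ty": 4,"tz": 0,"yaw": 0,"claw": 8.5}
    - {"tx": 0,"ty": 4,"tz": -1,"yaw": 0,"claw": 8.5}
    - {"tx": -0.1,"ty": 4.1,"tz": -2,"yaw": 0,"claw": 6}
    - {"tx": 0,"ty": 0,"tz": -4,"yaw": 0,"claw": 6}
    - {"tx": 0,"ty": 0,"tz": -4,"yaw": 0,"claw": 6}
    - {"tx": 0,"ty": 0,"tz": -3,"yaw": 0,"claw": 6}
    - {"tx": 0,"ty": 0,"tz": -2.7,"yaw": 0,"claw": 6}
    - {"tx": 0,"ty": 0,"tz": 0,"yaw": 0,"claw": 6}
    - {"tx": 0,"ty": 0,"tz": 0,"yaw": 0,"claw": 4}
    - {"tx": 0,"ty": 0,"tz": 0,"yaw": 0,"claw": 3}
    - {"tx": 0,"ty": 0,"tz": 0,"yaw": 0,"claw": 2}
    - {"tx": 0,"ty": 0,"tz": 0,"yaw": 0,"claw": 2}
    - {"tx": 0,"ty": 0,"tz": 0,"yaw": 0,"claw": 2}
    - {"tx": 0,"ty": 0,"tz": 0,"yaw": 0,"claw": 2}
  newtons: 22

```text
time_s: 26.75
position: [0.4457, 0.1302, 0.04]
tool_rot: [[0.0, 1.0, 0.003], [1.0, -0.0, 0.0], [0.0, 0.003, -1.0]]
ft_force: [-0.5, -0.0, 7.2]
grip_width: 0.026
gripper_force: 22.4
```

servo_tool:
  steps:
    - {"tx": 0,"ty": 0,"tz": 1,"yaw": 0,"claw": 2}
    - {"tx": 0,"ty": 0,"tz": 3,"yaw": 0,"claw": 2}
    - {"tx": 0,"ty": 0,"tz": 4,"yaw": 0,"claw": 2}
    - {"tx": 0.2,"ty": -0.8,"tz": 4,"yaw": 1.6,"claw": 2}
    - {"tx": 1.6,"ty": -3.1,"tz": 0,"yaw": 1.3,"claw": 2}
    - {"tx": 1.6,"ty": -3.1,"tz": 0,"yaw": 1.3,"claw": 2}
    - {"tx": 1.6,"ty": -3.1,"tz": 0,"yaw": 1.3,"claw": 2}
    - {"tx": 1.6,"ty": -3.1,"tz": 0,"yaw": 1.3,"claw": 2}
    - {"tx": 1.6,"ty": -3.1,"tz": 0,"yaw": 1.3,"claw": 2}
    - {"tx": 1.6,"ty": -3.1,"tz": 0,"yaw": 1.3,"claw": 2}
    - {"tx": 1.6,"ty": -3.1,"tz": 0,"yaw": 1.3,"claw": 2}
    - {"tx": 1.6,"ty": -3.1,"tz": 0,"yaw": 1.3,"claw": 2}
    - {"tx": 1.6,"ty": -3.1,"tz": 0,"yaw": 1.3,"claw": 2}
    - {"tx": 1.6,"ty": -3.1,"tz": 0,"yaw": 1.3,"claw": 2}
    - {"tx": 1.8,"ty": -3.1,"tz": 0,"yaw": 1.3,"claw": 2}
    - {"tx": 0,"ty": 0,"tz": -3,"yaw": 0,"claw": 2}
    - {"tx": 0,"ty": 0,"tz": -4,"yaw": 0,"claw": 2}
    - {"tx": 0,"ty": 0,"tz": -3,"yaw": 0,"claw": 2}
    - {"tx": 0,"ty": 0,"tz": -0.6,"yaw": 0,"claw": 2}
    - {"tx": 0,"ty": 0,"tz": 0,"yaw": 0,"claw": 2}

```text
time_s: 28.75
position: [0.6247, -0.2188, 0.0531]
tool_rot: [[-0.274, 0.962, -0.001], [0.962, 0.274, 0.0], [0.001, -0.001, -1.0]]
ft_force: [-0.4, 0.1, 1.3]
grip_width: 0.026
gripper_force: 21.8
```

servo_tool:
  steps:
    - {"tx": 0,"ty": 0,"tz": -0.3,"yaw": 0,"claw": 2}
    - {"tx": 0,"ty": 0,"tz": -0.3,"yaw": 0,"claw": 2}
    - {"tx": 0,"ty": 0,"tz": -0.1,"yaw": 0,"claw": 2}
    - {"tx": 0,"ty": 0,"tz": -0.1,"yaw": 0,"claw": 2}
    - {"tx": 0,"ty": 0,"tz": 0,"yaw": 0,"claw": 2}
    - {"tx": 0,"ty": 0,"tz": 0,"yaw": 0,"claw": 2}

```text
time_s: 29.35
position: [0.6248, -0.2188, 0.0448]
tool_rot: [[-0.273, 0.962, 0.0], [0.962, 0.273, -0.0], [-0.0, 0.0, -1.0]]
ft_force: [-0.1, 0.1, -1.2]
grip_width: 0.0259
gripper_force: 21.8
```

servo_tool:
  steps:
    - {"tx": 0,"ty": 0,"tz": -0.1,"yaw": 0,"claw": 2}
    - {"tx": 0,"ty": 0,"tz": 0,"yaw": 0,"claw": 2}
    - {"tx": 0,"ty": 0,"tz": 0,"yaw": 0,"claw": 3.2}
    - {"tx": 0,"ty": 0,"tz": 0,"yaw": 0,"claw": 4}
    - {"tx": 0,"ty": 0,"tz": 0,"yaw": 0,"claw": 5}
    - {"tx": 0,"ty": 0,"tz": 0,"yaw": 0,"claw": 5}
    - {"tx": 0,"ty": 0,"tz": 2,"yaw": 0,"claw": 5}
    - {"tx": 0,"ty": 0,"tz": 4,"yaw": 0,"claw": 5}
    - {"tx": 0,"ty": 0,"tz": 4,"yaw": 0,"claw": 5}
    - {"tx": 0,"ty": 0,"tz": 4,"yaw": 0,"claw": 5}
    - {"tx": -3,"ty": -3,"tz": 4,"yaw": 0,"claw": 5}
    - {"tx": -3,"ty": -3,"tz": 3,"yaw": 0,"claw": 5}
    - {"tx": -3,"ty": -3,"tz": 0,"yaw": 0,"claw": 5}
    - {"tx": -3,"ty": -3,"tz": 0,"yaw": 0,"claw": 5}
    - {"tx": 0,"ty": 0,"tz": 0,"yaw": 0,"claw": 5}
    - {"tx": 0,"ty": 0,"tz": 0,"yaw": 0,"claw": 5}

```text
time_s: 30.95
position: [0.5097, -0.3339, 0.247]
tool_rot: [[-0.272, 0.962, 0.0], [0.962, 0.272, 0.0], [0.0, 0.0, -1.0]]
ft_force: [-0.4, 0.0, 0.6]
grip_width: 0.0502
gripper_force: 0.0
```

```bash
python3 w.py w8; python3 - <<'E'
from h import *
a=cv2.imread("pics/w8.png")[:250]; im,_=env.get_image("top"); b=cv2.resize(im[120:280,150:470,::-1],(640,320),interpolation=cv2.INTER_CUBIC)
cv2.imwrite("pics/end.png",np.vstack([a,b]))
E
```

```text
[ 0.5097 -0.3339  0.247 ] [0.962 0.272 0.   ] 30.95 v 2.2 gw 0.0502
```

View pics/end.png

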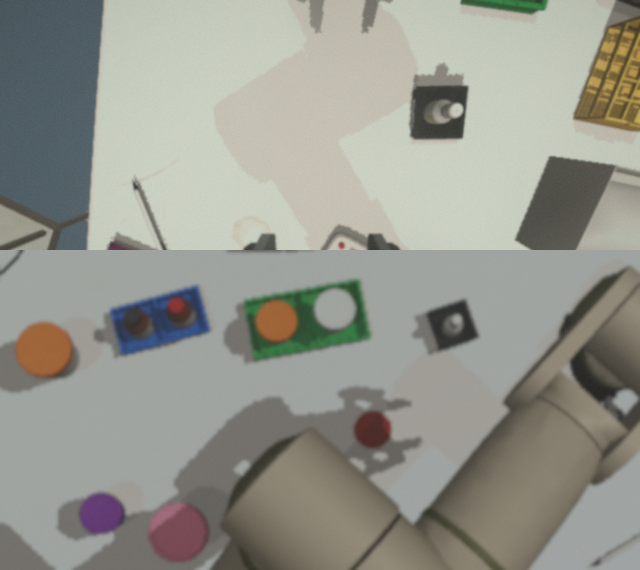

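All five stand upright in their bays: the oil at (440,110) in the upper half, the bottles at (135,320) and (178,312), and the cups at (276,320) and (335,308). The dish looks unmoved. I'm handing the job in.

```bash
python3 -c "
from rig import env; print(env.close_job())"
```

```text
the job is handed in; nothing more can be done
None
```

The job is handed in at about 31 s on the clock: both stain bottles are in the blue tray, both cups in the green tray and the oil in the black tray, all upright in the last pictures, and I never touched the timer or the dish.

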